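Close the canister set

TASK

The four stoneware canisters are washed and dry: close each one with the wooden lid of its own size, so that all four lids sit fully home and level on their rims. Leave the canisters standing where they are and leave the salt shaker and the jigger alone.

Things in the scene. Friction and masses are not known exactly. Their poses are not given: they have to be found in the camera images.
- canister_small: the small of four round white stoneware canisters with a bare clay band at the foot, open on top: 58 mm outside diameter, 62 mm high, wall 5 mm (mouth 48 mm inside diameter), empty, loose, standing upright on the worktop. Origin: centre of its underside; z up along its axis. Round, so yaw means nothing.
- lid_small: small of four wooden lids, for canister_small. Bottom up: tapered cork stopper, diameter 32 mm at the foot, 44 mm from 12 to 16 mm height (centres itself in the mouth); flange 58 mm wide, 16 to 24 mm; round knob to hold it by, 26 mm wide, 24 to 54 mm. Starts on the worktop, knob up. Origin: centre of stopper's underside, z up the axis. Seated: flange on the rim, origin 46 mm above the canister's.
- canister_medium: the medium of four round white stoneware canisters with a bare clay band at the foot, open on top: 70 mm outside diameter, 70 mm high, wall 5 mm (mouth 60 mm inside diameter), empty, loose, standing upright on the worktop. Origin: centre of its underside; z up along its axis. Round, so yaw means nothing.
- lid_medium: medium of four wooden lids, for canister_medium. Bottom up: tapered cork stopper, diameter 44 mm at the foot, 56 mm from 12 to 16 mm height (centres itself in the mouth); flange 70 mm wide, 16 to 24 mm; round knob to hold it by, 26 mm wide, 24 to 54 mm. Starts on the worktop, knob up. Origin: centre of stopper's underside, z up the axis. Seated: flange on the rim, origin 54 mm above the canister's.
- canister_large: the large of four round white stoneware canisters with a bare clay band at the foot, open on top: 82 mm outside diameter, 78 mm high, wall 5 mm (mouth 72 mm inside diameter), empty, loose, standing upright on the worktop. Origin: centre of its underside; z up along its axis. Round, so yaw means nothing.
- lid_large: large of four wooden lids, for canister_large. Bottom up: tapered cork stopper, diameter 56 mm at the foot, 68 mm from 12 to 16 mm height (centres itself in the mouth); flange 82 mm wide, 16 to 24 mm; round knob to hold it by, 26 mm wide, 24 to 54 mm. Starts on the worktop, knob up. Origin: centre of stopper's underside, z up the axis. Seated: flange on the rim, origin 62 mm above the canister's.
- canister_biggest: the biggest of four round white stoneware canisters with a bare clay band at the foot, open on top: 94 mm outside diameter, 86 mm high, wall 5 mm (mouth 84 mm inside diameter), empty, loose, standing upright on the worktop. Origin: centre of its underside; z up along its axis. Round, so yaw means nothing.
- lid_biggest: biggest of four wooden lids, for canister_biggest. Bottom up: tapered cork stopper, diameter 68 mm at the foot, 80 mm from 12 to 16 mm height (centres itself in the mouth); flange 94 mm wide, 16 to 24 mm; round knob to hold it by, 26 mm wide, 24 to 54 mm. Starts on the worktop, knob up. Origin: centre of stopper's underside, z up the axis. Seated: flange on the rim, origin 70 mm above the canister's.
- salt_shaker: glass salt shaker with a metal cap, 44 mm diameter, 90 mm high, standing loose behind the canisters and lids; a bystander, to be left alone. Origin: centre of its underside.
- jigger: steel double measure, waisted, 46 mm diameter, 84 mm high, standing loose behind the canisters and lids; a bystander, to be left alone. Origin: centre of its underside.
Things that resemble listed ones, but are neither listed nor needed, are in the scene too. Leave any green look-alike of the lid_small alone.

How it is judged:
By the outcome, as a careful person would: the job done as asked, in the order asked, and still so for the second after the job is handed in, with the robot touching nothing.
It also fails if it takes over 93 s, if anything falls off the work surface, if the arm or the gripper's body presses on something with over 40 N, if the wrist force passes 120 N, or if a joint passes its speed limit or range.

ROBOT

A 7-joint arm with a two-finger parallel gripper is mounted at the origin on a cart in front of the work surface, level with it; the furniture and walls round the work are solid. World frame = base frame: x ahead of the robot, y to its left, z up, the work surface at z = 0. Lengths are in m, angles in rad, forces in N, time in s.
With the tool pointing down it reaches from about 0.4 to 0.875 m from the base axis. Payload 19.3 kg.
Tool frame: the origin (TCP) lies midway between the tips of the shut fingers; the grasp point (between the pads) lies 19 mm behind it (bot.pinch_z is the distance from the TCP to the grasp point, in m); z points along the fingers, y is the line along which they close (so a half turn about z gives the same grasp; the last joint's range is limited). The gripper opens to 85 mm and grips with 20 to 120 N. Pads are 22 mm wide; open, the fingers measure 114 mm over their backs; the gripper's body (76 mm by 85 mm) begins 54 mm behind the grasp point. The pads swing forward as they close: fully open they stand 13 mm farther back than shut.
Start: joints at [-1.416, 0.521, -0.036, 1.599, 0.021, 1.021, -0.113], TCP at [0.139, 0.609, 0.231] pointing down, gripper open.
Joint ranges: [-2.91, 2.91], [-0.3, 2.13], [-1.5, 1.42], [0.17, 2.43], [-1.26, 4.41], [0.16, 1.93], [-2.52, 2.52]. Speed limits (rad/s): [1.89, 1.89, 2.39, 2.39, 3.01, 3.01, 3.01].

INTERFACE

Orientations are given as [roll, pitch, yaw] about the fixed x, y, z axes, in that order (R = Rz(yaw) Ry(pitch) Rx(roll)).
In Python, from workcell import observe, viewer, bot gives the robot as it stands. The module is installed in compiled form; this text tells all that it offers.
- The arm moves only by the tool play_rows, never from a script. Its argument "motion" is a list of rows, each a list of 7 numbers: the shift along the tool's x, y, z in cm, then the turn, a rotation vector about the tool's x, y, z in rad, then the opening, from -1 (shut) to 1 (fully open), so that 0 is half open. A call has exactly 5 rows; each row is the pose to reach, as a shift and turn from the pose commanded when the call began, along the tool's axes at that moment; what a row does not reach only later rows make up. A row lasts 1/10 s, in which the tool goes at most 50 mm and 8.59 degrees, less where a joint would pass 70% of its speed; a pose out of reach is approached as far as the arm can. A call with a gripper value outside its range is refused whole. The fingers move at their own pace and stop on an object; "squeeze" is the grip in N (left out, the last holds). Time passes only in rows, so rows that repeat a pose let the fingers close, or fill a call up. It gives the time, the measured TCP pose, the force, the opening and the grip force at its end, in the units of the state.
- observe(): the state, without advancing time (a new reading comes with each control period).
- viewer.grab_frame(name): name is "scene" or "top" or "wrist"; returns (picture, depth): 480x640x3 uint8, red, green, blue; 480x640 float32, m along the optical axis (not along the pixel's ray), 0 where there is no reading.
- viewer.camera_info(name): a dict with "fx", "fy", "cx", "cy" (pixels), "R" (3x3) and "t" (3): a world point X has camera coordinates R X + t. Camera axes: x right, y down, z forward; pixel columns grow to the right and rows downward; lengths in m; the calibration is good to about 2 mm. A picture is of the moment at which its call begins: read the wrist's pose just before it. camera_info takes no time and is no camera call; for the wrist camera it gives the pose at the moment of the call.
- bot.job_done(): hands the job in; it is judged then, once.
The state is a dict: "clock": time; "qpos": joint angles; "qd": joint speeds; "joint_efforts": joint torques, N m; "position": TCP position; "tool_rot": TCP orientation; "force": force on the tool from outside, world axes, zero at the start; "moment": the same for the moment, N m; "grip_width": finger opening in m; "finger_force": force on a finger pad.
Only numpy, scipy, OpenCV 4.12 (cv2) and the standard library are available. Lean on these libraries where they do the work, as an engineer would, in place of code of your own. Each camera call takes 0.05 s, during which the arm holds its last target. There are 200 camera calls.

## Working session

There is one attempt and no reset: what is moved stays moved. The work goes in short steps, Python scripts to look and compute and a tool call to move; the robot and the scene stay as the last step left them, time stands still between calls to the robot, and variables do not carry over. Pictures are saved under pics/ and viewed, at most 14 in all, crops included, and the job is handed in when it is done.

Besides the shell and the picture viewer there is one more tool, called in YAML: its name, and indented under it one key for each argument. play_rows: Moves the arm, as the interface text tells. Its arguments: {"type":"object","properties":{"motion":{"type":"array"},"squeeze":{"type":"number"}},"required":["motion"]}

```bash
mkdir -p pics; python3 - <<'E'
from workcell import observe, viewer, bot
import cv2, numpy as np
s=observe();print(s['clock'],s['position'],s['tool_rot'],s['grip_width'],bot.pinch_z)
for n in("scene","top"):
    p,d=viewer.grab_frame(n);cv2.imwrite(f"pics/{n}0.png",p[:,:,::-1]);np.savez(f"{n}0.npz",p=p,d=d)
    c=viewer.camera_info(n);print(n,c)
E
```

```text
0.0 [0.13928666 0.60895323 0.23071843] [-3.14047893e+00  5.04152672e-05  2.91676769e+00] 0.08507734014605284 0.0187
scene {'fx': 451.2387911069952, 'fy': 451.2387911069952, 'cx': 316.4112189063156, 'cy': 235.3869171775949, 'R': array([[ 0.90850207, -0.4178298 , -0.00650018],
       [-0.17977897, -0.37676317, -0.90869634],
       [ 0.37723138,  0.8267211 , -0.41740713]]), 't': array([-0.41373408,  0.15359343,  0.7969016 ])}
top {'fx': 596.8657145212655, 'fy': 596.8657145212655, 'cx': 322.9119862892558, 'cy': 235.80440828487335, 'R': array([[-0.00936141, -0.99972547,  0.02147921],
       [-0.99356678,  0.00687509, -0.11303887],
       [ 0.11286016, -0.02239923, -0.99335837]]), 't': array([0.02953605, 0.49964993, 1.33429052])}
```

View pics/top0.png

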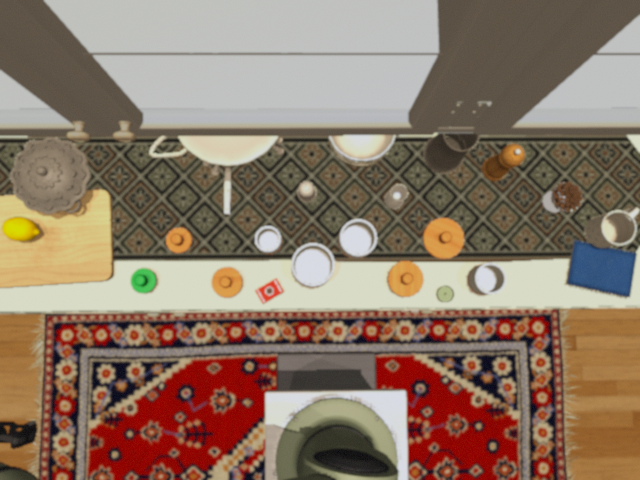

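View pics/scene0.png

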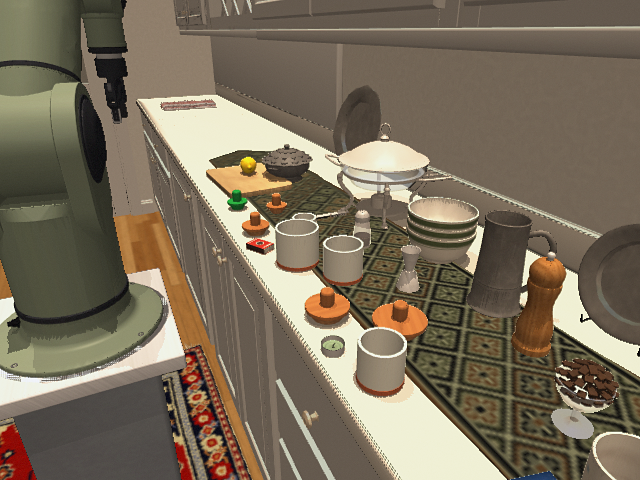

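Top view: canisters at (267,239), (313,265), (358,238) and (486,279). Orange lids at (179,239), (227,282), (405,279) and (444,238). The green look-alike is at (144,280), and the jigger and salt shaker are at about (397,195) and (306,188).

```bash
cat > h.py <<'E'
import numpy as np, cv2
def ray(c,u,v,z):
    d=c['R'].T@np.array([(u-c['cx'])/c['fx'],(v-c['cy'])/c['fy'],1.]); o=-c['R'].T@c['t']
    return o+d*(z-o[2])/d[2]
def world(c,d):
    v,u=np.mgrid[:480,:640]
    P=np.stack([(u-c['cx'])/c['fx']*d,(v-c['cy'])/c['fy']*d,d],-1)
    return (P-c['t'])@c['R']
def fitc(P,trim=3):
    P=P[:,:2]
    for _ in range(trim):
        A=np.c_[2*P,np.ones(len(P))];x=np.linalg.lstsq(A,(P**2).sum(1),rcond=None)[0]
        r=np.sqrt(x[2]+x[0]**2+x[1]**2);e=abs(np.hypot(*(P-x[:2]).T)-r);P=P[e<max(2*np.median(e),1e-3)]
    return x[:2],r
def circ(c,mask,z):
    k=max(cv2.findContours(mask.astype(np.uint8),cv2.RETR_EXTERNAL,cv2.CHAIN_APPROX_NONE)[0],key=len)[:,0]
    return fitc(np.array([ray(c,u,v,z) for u,v in k]))
E
python3 - <<'E'
from h import *
from workcell import viewer
f=np.load('top0.npz');p,d=f['p'],f['d'];c=viewer.camera_info('top');W=world(c,d)
hsv=cv2.cvtColor(p,cv2.COLOR_RGB2HSV)
print('table z',np.median(W[290:305,320:380,2]))
for n,u,v in(('ls',179,239),('lm',227,282),('ll',405,279),('lb',444,238),('green',144,280)):
    h=hsv[...,0];m=((h>5)&(h<22)) if n!='green' else ((h>45)&(h<80))
    m=(m&(hsv[...,1]>130)&(hsv[...,2]>90)).astype(np.uint8);w=np.zeros_like(m);w[v-24:v+25,u-24:u+25]=1
    k,l,st,ce=cv2.connectedComponentsWithStats(m*w);i=1+st[1:,4].argmax()
    x,r=circ(c,l==i,.024);q=(abs(W[...,2]-.052)<.006)&(w>0)
    print(n,x.round(4),'D',round(2*r*1e3,1),'px',ce[i].round(),'depthknob',np.median(W[q],0).round(4) if q.any() else None)
for n,u,v in(('a',267,239),('b',313,265),('c',358,238),('d',486,279)):
    w=np.zeros((480,640),bool);w[v-30:v+30,u-30:u+30]=1
    z=W[...,2];hi=np.percentile(z[w&(d>0)&(np.hypot(W[...,0]-ray(c,u,v,.07)[0],W[...,1]-ray(c,u,v,.07)[1])<.055)],97)
    q=w&(abs(z-hi)<.012)
    x,r=circ(c,q,hi);print(n,'rimz',hi.round(4),x.round(4),'D',round(2*r*1e3,1),q.sum())
E
```

```text
table z 0.0010635316752104875
ls [0.4942 0.3537] D 58.8 px [179. 240.] depthknob [0.4941 0.3544 0.0538]
lm [0.3969 0.2434] D 63.9 px [227. 282.] depthknob [0.3979 0.2447 0.0533]
ll [ 0.4013 -0.16  ] D 76.2 px [405. 278.] depthknob [ 0.4011 -0.1585  0.0539]
lb [ 0.4934 -0.2509] D 94.4 px [443. 238.] depthknob [ 0.4946 -0.2482  0.0543]
green [0.4022 0.4317] D 50.1 px [143. 280.] depthknob [0.4037 0.4321 0.0528]
a rimz 0.0642 [0.4908 0.1498] D 55.8 195
b rimz 0.0889 [0.4318 0.0507] D 91.5 334
c rimz 0.0809 [ 0.4908 -0.049 ] D 79.8 321
d rimz 0.0725 [ 0.3993 -0.3397] D 68.8 272
```

By rim height, a (267,239) is small, d (486,279) medium, c (358,238) large and b (313,265) biggest. Lid candidates for small are the orange one at (179,239), 58 mm across, and the green one at (144,280). The orange, wooden one fits the description. I'll check this in a crop.

```bash
python3 -c "
import cv2;i=cv2.imread('pics/top0.png')[215:305,120:270];cv2.imwrite('pics/crop1.png',cv2.resize(i,(750,450),interpolation=2))"
```

```text
(no output)
```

View pics/crop1.png

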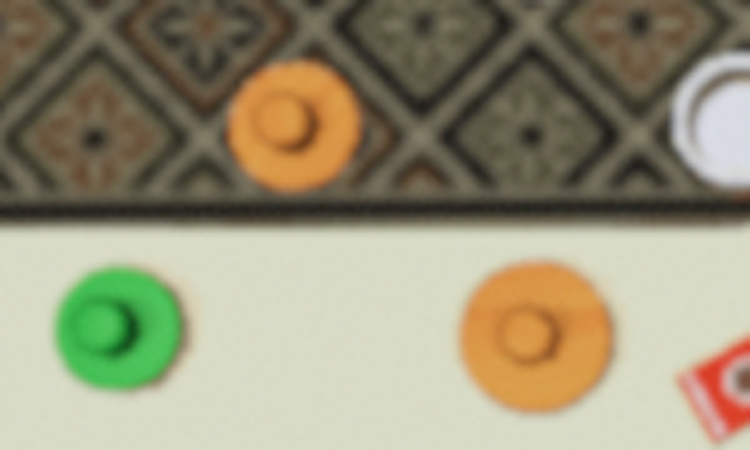

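play_rows:
  motion:
    - [-40, -17, 5, 0, 0, 1.346, 0.2]
    - [-40, -17, 5, 0, 0, 1.346, 0.2]
    - [-40, -17, 5, 0, 0, 1.346, 0.2]
    - [-40, -17, 5, 0, 0, 1.346, 0.2]
    - [-40, -17, 5, 0, 0, 1.346, 0.2]
  squeeze: 40

```text
clock: 0.6
position: [0.3418, 0.4621, 0.2025]
tool_rot: [-3.142, 0.0, 2.161]
force: [1.1, 2.3, 0.1]
grip_width: 0.0512
finger_force: 0.0
```

The crop shows the orange wooden lid_small at (293,122) and the green look-alike at (118,328), so orange is the target.

play_rows:
  motion:
    - [-17.4, 6.6, 3.3, 0, 0, 0.59, 0.2]
    - [-17.4, 6.6, 3.3, 0, 0, 0.59, 0.2]
    - [-17.4, 6.6, 3.3, 0, 0, 0.59, 0.2]
    - [-17.4, 6.6, 3.3, 0, 0, 0.59, 0.2]
    - [-17.4, 6.6, 3.3, 0, 0, 0.59, 0.2]

```text
clock: 1.1
position: [0.4966, 0.3518, 0.1687]
tool_rot: [3.141, 0.003, 1.565]
force: [-0.8, -0.2, 0.1]
grip_width: 0.0512
finger_force: 0.0
```

```bash
python3 - <<'E'
from h import *
from workcell import viewer,observe
s=observe();print(s['position'],s['tool_rot'])
c=viewer.camera_info('wrist')
p,d=viewer.grab_frame('wrist');cv2.imwrite('pics/w1.png',p[:,:,::-1])
hsv=cv2.cvtColor(p,cv2.COLOR_RGB2HSV);h=hsv[...,0]
m=((h>5)&(h<22)&(hsv[...,1]>130)&(hsv[...,2]>90))
print(m.sum());x,r=circ(c,m,.024);print(x,2*r)
W=world(c,d);q=(abs(W[...,2]-.054)<.004)&m;print(q.sum(),fitc(W[q]) if q.sum()>20 else '',W[q].mean(0))
E
```

```text
[0.4966162  0.35182868 0.16866994] [3.14061881e+00 3.11226924e-03 1.56498594e+00]
8904
[0.49417446 0.35477948] 0.05657753137133843
734 (array([0.49388036, 0.35546241]), np.float64(0.009593616067281865)) [0.49389796 0.355884   0.05418423]
```

View pics/w1.png

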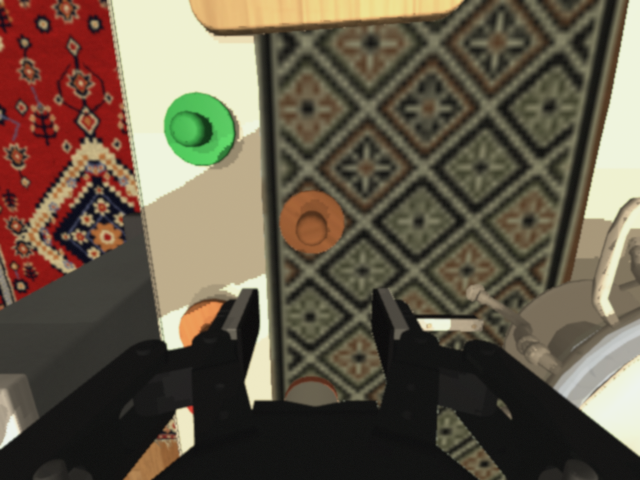

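The wrist view shows the orange lid at (312,222), clear, and the green one at (200,128). Both measurements agree on (0.494, 0.3545).

play_rows:
  motion:
    - [0, 0, 4, 0, 0, 0, 0.2]
    - [0, 0, 8, 0, 0, 0, 0.2]
    - [0, 0, 9.2, 0, 0, 0, 0.2]
    - [0, 0, 9.2, 0, 0, 0, 0.2]
    - [0, 0, 9.2, 0, 0, 0, 0.2]

```text
clock: 1.65
position: [0.4932, 0.3573, 0.0791]
tool_rot: [3.141, -0.001, 1.577]
force: [-0.5, -1.3, 0.7]
grip_width: 0.0516
finger_force: 0.0
```

play_rows:
  motion:
    - [-0.1, 0, 2, 0, 0, 0, 0.2]
    - [-0.1, 0, 4, 0, 0, 0, 0.2]
    - [-0.1, 0, 5.1, 0, 0, 0, 0.2]
    - [-0.1, 0, 5.1, 0, 0, 0, 0.2]
    - [-0.1, 0, 5.1, 0, 0, 0, 0.2]

```text
clock: 2.15
position: [0.4934, 0.356, 0.0279]
tool_rot: [3.141, -0.001, 1.577]
force: [0.1, 0.2, -0.2]
grip_width: 0.0511
finger_force: 0.0
```

play_rows:
  motion:
    - [-0.1, 0, 0.1, 0, 0, 0, 0.2]
    - [-0.1, 0, 0.1, 0, 0, 0, -1]
    - [-0.1, 0, 0.1, 0, 0, 0, -1]
    - [-0.1, 0, 0.1, 0, 0, 0, -1]
    - [-0.1, 0, 0.1, 0, 0, 0, -1]

```text
clock: 2.65
position: [0.4932, 0.3548, 0.0263]
tool_rot: [3.141, -0.001, 1.577]
force: [0.3, -0.5, 7.1]
grip_width: 0.0244
finger_force: 39.2
```

play_rows:
  motion:
    - [0, 0, 0, 0, 0, 0, -1]
    - [0, 0, 0, 0, 0, 0, -1]
    - [0, 0, -4, 0, 0, 0, -1]
    - [0, 0, -8, 0, 0, 0, -1]
    - [0, 0, -11, 0, 0, 0, -1]

```text
clock: 3.15
position: [0.4931, 0.3547, 0.1379]
tool_rot: [3.141, -0.001, 1.577]
force: [0.7, 0.3, -0.9]
grip_width: 0.0239
finger_force: 39.8
```

play_rows:
  motion:
    - [-4.5, -0.1, 0, 0, 0, 0, -1]
    - [-9, -0.2, 0, 0, 0, 0, -1]
    - [-13.5, -0.3, 0, 0, 0, 0, -1]
    - [-18, -0.4, 0, 0, 0, 0, -1]
    - [-20.4, -0.4, 0, 0, 0, 0, -1]

```text
clock: 3.65
position: [0.4896, 0.1469, 0.1361]
tool_rot: [-3.141, 0.001, 1.574]
force: [0.1, -0.0, -1.4]
grip_width: 0.0244
finger_force: 39.8
```

play_rows:
  motion:
    - [0, 0, 0, 0, 0, 0, -1]
    - [0, 0, 0, 0, 0, 0, -1]
    - [0, 0, 0, 0, 0, 0, -1]
    - [0, 0, 1, 0, 0, 0, -1]
    - [0, 0, 2, 0, 0, 0, -1]

```text
clock: 4.15
position: [0.4899, 0.1515, 0.1148]
tool_rot: [3.142, -0.0, 1.578]
force: [0.8, -0.7, -1.5]
grip_width: 0.0238
finger_force: 39.8
```

```bash
cat > chk.py <<'E'
import sys
from h import *
from workcell import viewer,observe
s=observe();print(s['position'],s['tool_rot'])
ci=viewer.camera_info('wrist');p,d=viewer.grab_frame('wrist');cv2.imwrite('pics/%s.png'%sys.argv[1],p[:,:,::-1])
E
python3 chk.py w2
```

```text
[0.48988717 0.15146239 0.11484498] [ 3.14150874e+00 -1.27464414e-04  1.57813431e+00]
```

View pics/w2.png

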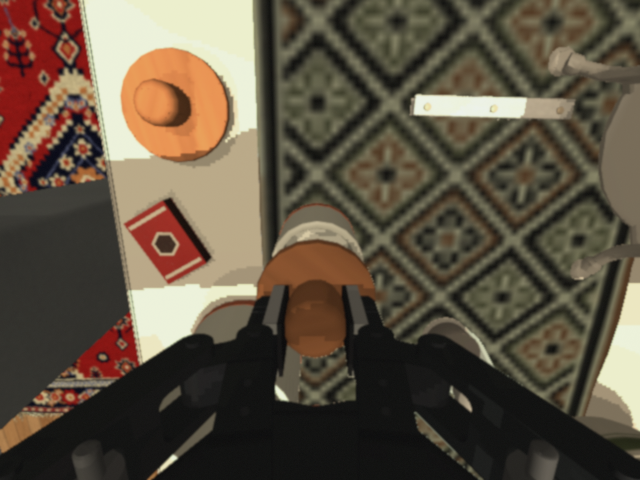

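The lid, held level at (318,300), is lined up over the small canister (rim at 318,240). Lowering it now.

play_rows:
  motion:
    - [0, 0, 1.5, 0, 0, 0, -1]
    - [0, 0, 2.8, 0, 0, 0, -1]
    - [0, 0, 3.6, 0, 0, 0, -1]
    - [0, 0, 4.0, 0, 0, 0, -1]
    - [0, 0, 4.2, 0, 0, 0, -1]

```text
clock: 4.7
position: [0.49, 0.1505, 0.0734]
tool_rot: [-3.141, 0.0, 1.577]
force: [-0.5, -0.2, -0.2]
grip_width: 0.0239
finger_force: 39.8
```

play_rows:
  motion:
    - [0, 0, 0, 0, 0, 0, -1]
    - [0, 0, 0.05, 0, 0, 0, -1]
    - [0, 0, 0.05, 0, 0, 0, 0.2]
    - [0, 0, 0.05, 0, 0, 0, 0.2]
    - [0, 0, 0, 0, 0, 0, 0.2]

```text
clock: 5.2
position: [0.4901, 0.1507, 0.0739]
tool_rot: [3.141, -0.0, 1.577]
force: [0.0, 0.1, 0.6]
grip_width: 0.0512
finger_force: 0.0
```

play_rows:
  motion:
    - [0, 0, -4, 0, 0, 0, 0.2]
    - [0, 0, -8, 0, 0, 0, 0.2]
    - [3, -3, -8, 0, 0, 0, 0.2]
    - [6, -6, -8, 0, 0, 0, 0.2]
    - [9.4, -9.3, -8, 0, 0, 0, 0.2]

```text
clock: 5.7
position: [0.3957, 0.2447, 0.1542]
tool_rot: [3.141, -0.001, 1.575]
force: [0.7, 2.0, -0.4]
grip_width: 0.0511
finger_force: 0.0
```

play_rows:
  motion:
    - [0, 0, 0, 0, 0, 0, 0.2]
    - [0, 0, 4, 0, 0, 0, 0.2]
    - [0, 0, 8, 0, 0, 0, 0.2]
    - [0, 0, 8, 0, 0, 0, 0.2]
    - [0, 0, 8, 0, 0, 0, 0.2]

```text
clock: 6.2
position: [0.3967, 0.2435, 0.0743]
tool_rot: [-3.141, 0.001, 1.576]
force: [-0.3, 0.1, 1.2]
grip_width: 0.0507
finger_force: 0.0
```

```bash
python3 chk.py w3; python3 - <<'E'
from h import *
from workcell import viewer
p,d=viewer.grab_frame('top');c=viewer.camera_info('top');cv2.imwrite('pics/t2.png',p[:,:,::-1])
W=world(c,d);w=np.zeros((480,640),bool);w[215:265,240:292]=1
for a in(.086,.116):
    q=w&(abs(W[...,2]-a)<.006)&(np.hypot(W[...,0]-.491,W[...,1]-.15)<.035);print(a,q.sum(),np.median(W[q],0) if q.any() else '')
E
```

```text
[0.39666986 0.24353059 0.0742785 ] [-3.14076784e+00  9.46957360e-04  1.57584971e+00]
0.086 7 [0.47878131 0.1485429  0.08606205]
0.116 0
```

View pics/w3.png

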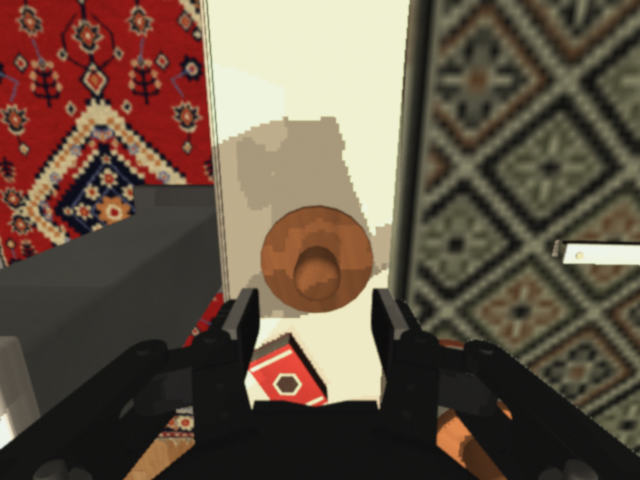

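The medium lid is centred between the fingers at (317,265). I'll descend and grip.

play_rows:
  motion:
    - [0.1, 0, 2, 0, 0, 0, 0.2]
    - [0.1, 0, 4, 0, 0, 0, 0.2]
    - [0.1, 0, 4.6, 0, 0, 0, 0.2]
    - [0.1, 0, 4.6, 0, 0, 0, 0.2]
    - [0.1, 0, 4.6, 0, 0, 0, -1]

```text
clock: 6.8
position: [0.397, 0.2453, 0.0289]
tool_rot: [3.14, -0.001, 1.577]
force: [0.1, 0.1, -0.4]
grip_width: 0.0381
finger_force: 0.0
```

play_rows:
  motion:
    - [0, 0, 0, 0, 0, 0, -1]
    - [0, 0, 0, 0, 0, 0, -1]
    - [0, 0, 0, 0, 0, 0, -1]
    - [0, 0, 0, 0, 0, 0, -1]
    - [0, 0, 0, 0, 0, 0, -1]

```text
clock: 7.3
position: [0.3972, 0.2454, 0.0288]
tool_rot: [3.14, -0.001, 1.577]
force: [0.6, -0.9, 10.6]
grip_width: 0.0242
finger_force: 38.9
```

play_rows:
  motion:
    - [0, 0, -4.5, 0, 0, 0, -1]
    - [0, 0, -9, 0, 0, 0, -1]
    - [-2, 1.5, -13, 0, 0, 0, -1]
    - [-6, 3.5, -14, 0, 0, 0, -1]
    - [-10, 5, -14, 0, 0, 0, -1]

```text
clock: 7.8
position: [0.4487, 0.1451, 0.1704]
tool_rot: [3.137, -0.003, 1.579]
force: [0.8, 0.6, -1.2]
grip_width: 0.024
finger_force: 40.2
```

play_rows:
  motion:
    - [-4.5, 1, 0, 0, 0, 0, -1]
    - [-9, 1, 0, 0, 0, 0, -1]
    - [-13.5, 1, 0, 0, 0, 0, -1]
    - [-18, 1, 0, 0, 0, 0, -1]
    - [-22.5, 1, 0, 0, 0, 0, -1]

```text
clock: 8.3
position: [0.4581, -0.0813, 0.1685]
tool_rot: [3.141, -0.0, 1.577]
force: [1.2, 0.1, -1.6]
grip_width: 0.0238
finger_force: 40.2
```

play_rows:
  motion:
    - [-4.5, 0, 0, 0, 0, 0, -1]
    - [-9, 0, 0, 0, 0, 0, -1]
    - [-13.5, -1, 0, 0, 0, 0, -1]
    - [-18, -3, 0, 0, 0, 0, -1]
    - [-21.5, -5, 0, 0, 0, 0, -1]

```text
clock: 8.8
position: [0.4086, -0.2974, 0.1684]
tool_rot: [3.141, 0.001, 1.576]
force: [1.2, -0.2, -1.2]
grip_width: 0.0243
finger_force: 40.2
```

play_rows:
  motion:
    - [-2, -0.5, 0, 0, 0, 0, -1]
    - [-4.1, -1, 1, 0, 0, 0, -1]
    - [-4.1, -1, 2, 0, 0, 0, -1]
    - [-4.1, -1, 2, 0, 0, 0, -1]
    - [-4.1, -1, 2, 0, 0, 0, -1]

```text
clock: 9.3
position: [0.4001, -0.3352, 0.148]
tool_rot: [-3.142, -0.0, 1.577]
force: [-0.3, 0.4, 0.1]
grip_width: 0.0241
finger_force: 40.2
```

```bash
python3 chk.py w4; python3 - <<'E'
from h import *
from workcell import viewer
p,d=viewer.grab_frame('top');c=viewer.camera_info('top')
W=world(c,d);w=np.zeros((480,640),bool);w[215:265,240:292]=1
for a in(.086,.116):
    q=w&(abs(W[...,2]-a)<.006)&(np.hypot(W[...,0]-.491,W[...,1]-.15)<.035);print(a,q.sum(),np.median(W[q],0) if q.any() else '',W[q].std(0), np.linalg.lstsq(np.c_[W[q][:,:2],np.ones(q.sum())],W[q][:,2],rcond=None)[0])
E
```

```text
[ 0.400132   -0.33517957  0.14801782] [-3.14151047e+00 -4.23613455e-04  1.57745028e+00]
0.086 8 [0.4791909  0.14742189 0.08771324] [0.00229386 0.00498516 0.00203037] [-0.85616173 -0.37948043  0.55456099]
0.116 0  [nan nan nan] [0. 0. 0.]
  ret = _var(a, axis=axis, dtype=dtype, out=out, ddof=ddof,
  arrmean = um.true_divide(arrmean, div, out=arrmean,
  ret = um.true_divide(
```

View pics/w4.png

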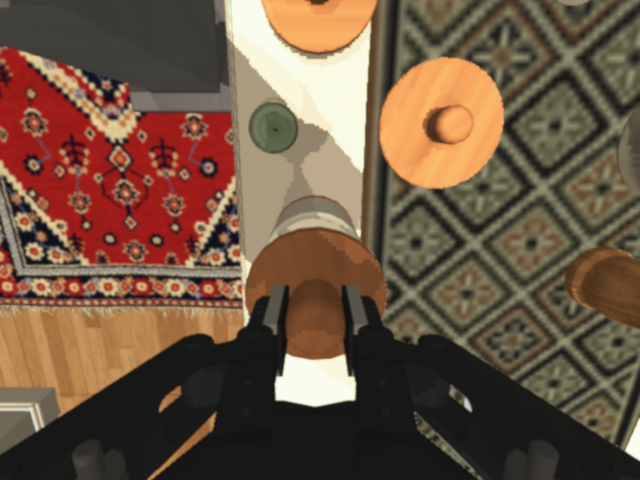

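The medium lid at (316,300) lines up with the canister at (314,215). I expected a seated small lid in the top depth but didn't find one, so I'll look there.

```bash
python3 - <<'E'
from h import *
from workcell import viewer,observe
p,d=viewer.grab_frame('top');c=viewer.camera_info('top')
o=cv2.resize(p[195:315,150:310,::-1],None,fx=3,fy=3)
p2,d2=viewer.grab_frame('scene');o2=cv2.resize(p2[180:300,220:380,::-1],None,fx=3,fy=3);cv2.imwrite('pics/t3.png',cv2.resize(np.hstack([o,o2]),(800,300)))
W=world(c,d);print(W[225:256:4,255:282:4,2].round(3));print(observe()['position'])
E
```

```text
[[-0.001  0.003  0.003  0.001  0.002  0.007 -0.001]
 [ 0.003  0.074  0.073  0.07   0.072  0.071  0.007]
 [ 0.071  0.072  0.097  0.098  0.069  0.073  0.005]
 [ 0.07   0.073  0.103  0.098  0.098  0.072  0.069]
 [ 0.067  0.068  0.101  0.1    0.07   0.074  0.067]
 [ 0.002  0.072  0.072  0.072  0.069  0.073  0.04 ]
 [ 0.002  0.068  0.069  0.073  0.071  0.048  0.001]
 [ 0.004  0.001  0.003  0.013  0.008  0.003  0.001]]
[ 0.40038185 -0.33549067  0.14821066]
```

View pics/t3.png

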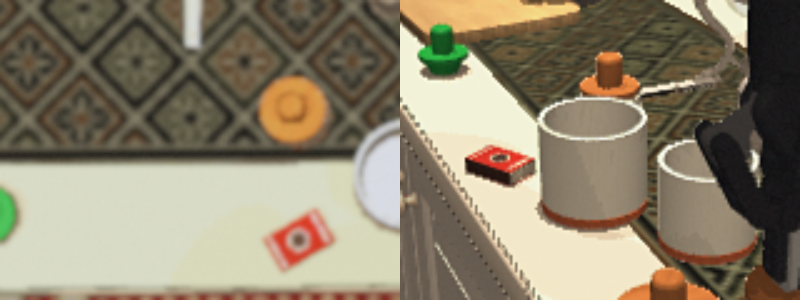

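The small lid is home and level (flange 0.07, knob 0.10; my expected heights were wrong). Now lowering the medium lid.

play_rows:
  motion:
    - [-0.3, -0.15, 2, 0, 0, 0, -1]
    - [-0.3, -0.15, 4, 0, 0, 0, -1]
    - [-0.3, -0.15, 5.2, 0, 0, 0, -1]
    - [-0.3, -0.15, 6, 0, 0, 0, -1]
    - [-0.3, -0.15, 6.5, 0, 0, 0, -1]

```text
clock: 10.0
position: [0.3988, -0.3394, 0.0827]
tool_rot: [3.141, 0.001, 1.577]
force: [1.8, -11.7, 40.2]
grip_width: 0.0242
finger_force: 44.5
```

play_rows:
  motion:
    - [0, 0, 0, 0, 0, 0, -1]
    - [0, 0, 0.05, 0, 0, 0, -1]
    - [0, 0, 0.05, 0, 0, 0, 0.2]
    - [0, 0, 0.05, 0, 0, 0, 0.2]
    - [0, 0, 0, 0, 0, 0, 0.2]

```text
clock: 10.5
position: [0.3984, -0.3387, 0.0828]
tool_rot: [-3.141, -0.0, 1.577]
force: [-0.3, 0.4, 0.3]
grip_width: 0.051
finger_force: 0.0
```

It pushed back at 40 N. I'll retreat toward the biggest lid and check how the medium lid seated.

play_rows:
  motion:
    - [0, 0, -4, 0, 0, 0, 0.2]
    - [0, 0, -8, 0, 0, 0, 0.2]
    - [3, 3, -8, 0, 0, 0, 0.2]
    - [6, 6, -8, 0, 0, 0, 0.2]
    - [9, 9.5, -8, 0, 0, 0, 0.2]

```text
clock: 11.0
position: [0.4935, -0.2473, 0.1633]
tool_rot: [3.141, -0.0, 1.576]
force: [0.5, 0.1, -0.4]
grip_width: 0.0514
finger_force: 0.0
```

```bash
cat > lidchk.py <<'E'
import sys
from h import *
from workcell import viewer,observe
x,y,H,R=map(float,sys.argv[1:5])
p,d=viewer.grab_frame('top');c=viewer.camera_info('top');W=world(c,d)
r=np.hypot(W[...,0]-x,W[...,1]-y);q=(r<R+.008)&(r>.02)&(abs(W[...,2]-H-.008)<.015)
A=np.c_[W[q][:,0]-x,W[q][:,1]-y,np.ones(q.sum())];print(q.sum(),'slope,z',np.linalg.lstsq(A,W[q][:,2],rcond=None)[0],'expected',H+.008,'ctr',W[q].mean(0))
k=(r<.02)&(abs(W[...,2]-H-.038)<.012);print('knob',k.sum(),np.median(W[k],0) if k.any() else '',observe()['position'])
E
python3 lidchk.py .399 -.339 .070 .035; python3 lidchk.py .491 .15 .062 .029
python3 -c "
from workcell import viewer;import cv2
p,d=viewer.grab_frame('scene');cv2.imwrite('pics/s4.png',cv2.resize(p[250:410,240:460,::-1],(660,480)))"
```

```text
0 slope,z [0. 0. 0.] expected 0.07800000000000001 ctr [nan nan nan]
knob 0  [ 0.49968864 -0.24076443  0.16270432]
297 slope,z [0.0037756  0.05423976 0.06995408] expected 0.07 ctr [0.48934377 0.15077436 0.06998983]
knob 113 [0.4898401  0.14998142 0.10014698] [ 0.49710757 -0.24326041  0.16246338]lidchk.py:7: RuntimeWarning: Mean of empty slice.
  A=np.c_[W[q][:,0]-x,W[q][:,1]-y,np.ones(q.sum())];print(q.sum(),'slope,z',np.linalg.lstsq(A,W[q][:,2],rcond=None)[0],'expected',H+.008,'ctr',W[q].mean(0))
  ret = um.true_divide(
```

View pics/s4.png

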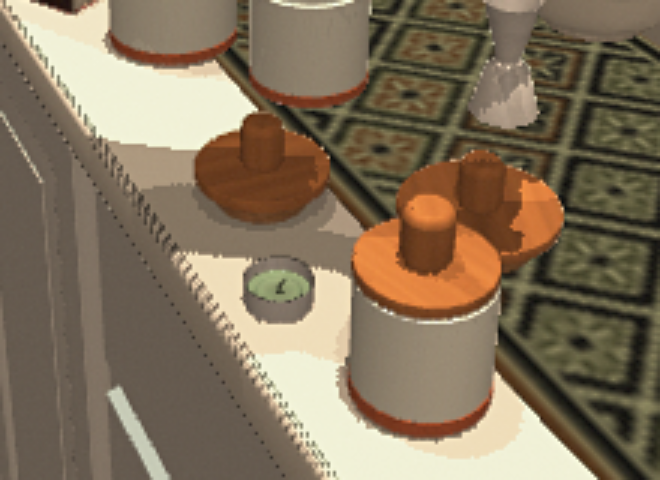

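In the scene crop the medium lid sits level on its canister (427,265). I'll verify it by depth once the arm is clear. Next is the biggest lid.

play_rows:
  motion:
    - [0, 0, 3, 0, 0, 0, 0.2]
    - [-0.3, 0, 6, 0, 0, 0, 0.2]
    - [-0.3, 0, 8.5, 0, 0, 0, 0.2]
    - [-0.3, 0, 8.5, 0, 0, 0, 0.2]
    - [-0.3, 0, 8.5, 0, 0, 0, 0.2]

```text
clock: 11.65
position: [0.4924, -0.2521, 0.0783]
tool_rot: [-3.141, 0.0, 1.576]
force: [-0.0, -0.0, 0.5]
grip_width: 0.0511
finger_force: 0.0
```

play_rows:
  motion:
    - [0.2, 0.1, 2, 0, 0, 0, 0.2]
    - [0.2, 0.1, 4, 0, 0, 0, 0.2]
    - [0.2, 0.1, 4.9, 0, 0, 0, 0.2]
    - [0.2, 0.1, 4.9, 0, 0, 0, 0.2]
    - [0.2, 0.1, 4.9, 0, 0, 0, -1]

```text
clock: 12.15
position: [0.4943, -0.2498, 0.0299]
tool_rot: [3.141, 0.001, 1.576]
force: [-1.0, -0.7, 0.1]
grip_width: 0.0379
finger_force: 0.0
```

play_rows:
  motion:
    - [0, 0, 0, 0, 0, 0, -1]
    - [0, 0, 0, 0, 0, 0, -1]
    - [0, 0, 0, 0, 0, 0, -1]
    - [0, 0, 0, 0, 0, 0, -1]
    - [0, 0, 0, 0, 0, 0, -1]

```text
clock: 12.65
position: [0.4944, -0.2498, 0.0301]
tool_rot: [3.14, 0.001, 1.577]
force: [-2.1, 0.6, 9.3]
grip_width: 0.0241
finger_force: 38.7
```

play_rows:
  motion:
    - [0, 0, -4.5, 0, 0, 0, -1]
    - [0, 0, -9, 0, 0, 0, -1]
    - [2, -0.5, -13, 0, 0, 0, -1]
    - [6, -1, -14, 0, 0, 0, -1]
    - [10, -2, -14, 0, 0, 0, -1]

```text
clock: 13.15
position: [0.4742, -0.1488, 0.1713]
tool_rot: [3.137, 0.0, 1.576]
force: [1.2, 1.1, -1.7]
grip_width: 0.0243
finger_force: 40.2
```

play_rows:
  motion:
    - [4.5, -1, 0, 0, 0, 0, -1]
    - [9, -2, 0, 0, 0, 0, -1]
    - [13.5, -3, 0, 0, 0, 0, -1]
    - [18, -4, 0, 0, 0, 0, -1]
    - [20, -4.3, 0, 0, 0, 0, -1]

```text
clock: 13.65
position: [0.4281, 0.0538, 0.1694]
tool_rot: [3.141, -0.001, 1.58]
force: [0.3, -2.1, -1.6]
grip_width: 0.0241
finger_force: 40.1
```

play_rows:
  motion:
    - [0, 0, 0, 0, 0, 0, -1]
    - [0, 0, 0, 0, 0, 0, -1]
    - [0, 0, 0.3, 0, 0, 0, -1]
    - [0, 0, 0.6, 0, 0, 0, -1]
    - [0, 0, 0.6, 0, 0, 0, -1]

```text
clock: 14.15
position: [0.429, 0.0495, 0.1623]
tool_rot: [-3.141, 0.0, 1.575]
force: [0.3, 0.9, -1.3]
grip_width: 0.0241
finger_force: 40.1
```

```bash
python3 chk.py w5;python3 lidchk.py .399 -.339 .070 .035
```

```text
[0.42901497 0.04945095 0.16232767] [-3.14100037e+00  3.75376076e-04  1.57534681e+00]
554 slope,z [-0.00187214 -0.03953643  0.07857294] expected 0.07800000000000001 ctr [ 0.39900893 -0.33769816  0.07852146]
knob 121 [ 0.39911817 -0.33769635  0.10784338] [0.42909797 0.04970903 0.16260679]
```

View pics/w5.png

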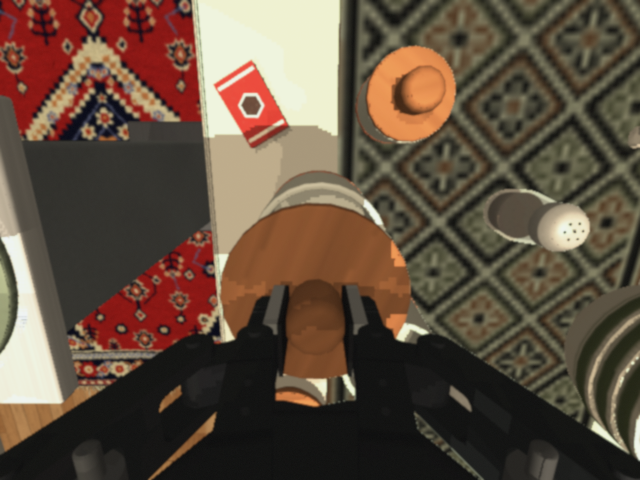

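Medium lid confirmed: flange 0.0786, knob 0.108. The biggest lid at (316,290) is over its canister (325,210) and needs a shift of about 2.5 mm in x.

play_rows:
  motion:
    - [0.1, 0.25, 2, 0, 0, 0, -1]
    - [0.1, 0.25, 4, 0, 0, 0, -1]
    - [0.1, 0.25, 4.5, 0, 0, 0, -1]
    - [0.1, 0.25, 4.5, 0, 0, 0, -1]
    - [0.1, 0.25, 4.5, 0, 0, 0, -1]

```text
clock: 14.75
position: [0.4319, 0.0511, 0.1183]
tool_rot: [3.141, -0.0, 1.576]
force: [0.2, -0.0, -1.4]
grip_width: 0.0238
finger_force: 40.1
```

play_rows:
  motion:
    - [0, 0, 0.5, 0, 0, 0, -1]
    - [0, 0, 1, 0, 0, 0, -1]
    - [0, 0, 1.4, 0, 0, 0, -1]
    - [0, 0, 1.7, 0, 0, 0, -1]
    - [0, 0, 1.7, 0, 0, 0, -1]

```text
clock: 15.25
position: [0.4315, 0.0512, 0.1004]
tool_rot: [-3.141, 0.0, 1.577]
force: [0.8, 1.0, -1.2]
grip_width: 0.0243
finger_force: 40.2
```

play_rows:
  motion:
    - [0, 0, 0.05, 0, 0, 0, -1]
    - [0, 0, 0.05, 0, 0, 0, -1]
    - [0, 0, 0.05, 0, 0, 0, 0.2]
    - [0, 0, 0.05, 0, 0, 0, 0.2]
    - [0, 0, 0.05, 0, 0, 0, 0.2]

```text
clock: 15.75
position: [0.4317, 0.0513, 0.1003]
tool_rot: [3.141, -0.0, 1.577]
force: [0.2, 0.0, -0.1]
grip_width: 0.0509
finger_force: 0.0
```

play_rows:
  motion:
    - [0, 0, -3.5, 0, 0, 0, 0.2]
    - [0, 0, -7, 0, 0, 0, 0.2]
    - [-4.5, 0, -7, 0, 0, 0, 0.2]
    - [-9, 0, -7, 0, 0, 0, 0.2]
    - [-13.5, -1, -7, 0, 0, 0, 0.2]

```text
clock: 16.25
position: [0.4231, -0.0849, 0.1706]
tool_rot: [3.14, 0.0, 1.579]
force: [-0.2, -0.0, -0.3]
grip_width: 0.0515
finger_force: 0.0
```

play_rows:
  motion:
    - [-4, -1, 2, 0, 0, 0, 0.2]
    - [-7.5, -2.2, 4, 0, 0, 0, 0.2]
    - [-7.5, -2.2, 8, 0, 0, 0, 0.2]
    - [-7.5, -2.2, 9, 0, 0, 0, 0.2]
    - [-7.5, -2.2, 9, 0, 0, 0, 0.2]

```text
clock: 16.75
position: [0.4002, -0.1585, 0.0796]
tool_rot: [-3.139, -0.001, 1.577]
force: [0.6, 0.6, 0.2]
grip_width: 0.0512
finger_force: 0.0
```

```bash
python3 lidchk.py .431 .051 .086 .047
```

```text
1196 slope,z [0.00212142 0.00417194 0.09498306] expected 0.094 ctr [0.43151517 0.05058185 0.09498241]
knob 116 [0.431442   0.05111899 0.12445325] [ 0.40094567 -0.15851226  0.08059983]
```

play_rows:
  motion:
    - [0, 0, 2, 0, 0, 0, 0.2]
    - [0, 0, 4, 0, 0, 0, 0.2]
    - [0, 0, 5, 0, 0, 0, 0.2]
    - [0, 0, 5, 0, 0, 0, 0.2]
    - [0, 0, 5, 0, 0, 0, -1]

```text
clock: 17.3
position: [0.4014, -0.1589, 0.0312]
tool_rot: [3.141, 0.0, 1.577]
force: [0.8, 0.3, 0.7]
grip_width: 0.0379
finger_force: 0.0
```

play_rows:
  motion:
    - [0, 0, 0, 0, 0, 0, -1]
    - [0, 0, 0, 0, 0, 0, -1]
    - [0, 0, 0, 0, 0, 0, -1]
    - [0, 0, 0, 0, 0, 0, -1]
    - [0, 0, 0, 0, 0, 0, -1]

```text
clock: 17.8
position: [0.4015, -0.159, 0.0314]
tool_rot: [3.14, 0.0, 1.577]
force: [-0.5, 1.6, 13.5]
grip_width: 0.0242
finger_force: 38.5
```

play_rows:
  motion:
    - [0, 0, -4.5, 0, 0, 0, -1]
    - [0, 0, -9, 0, 0, 0, -1]
    - [1, 2, -12, 0, 0, 0, -1]
    - [4, 4.5, -12, 0, 0, 0, -1]
    - [7.5, 7.5, -12, 0, 0, 0, -1]

```text
clock: 18.3
position: [0.4765, -0.083, 0.1524]
tool_rot: [3.138, -0.0, 1.575]
force: [0.7, -0.7, -1.3]
grip_width: 0.0242
finger_force: 40.2
```

play_rows:
  motion:
    - [2, 1, 0, 0, 0, 0, -1]
    - [3.5, 1.4, 0, 0, 0, 0, -1]
    - [3.5, 1.4, 0.5, 0, 0, 0, -1]
    - [3.5, 1.4, 1, 0, 0, 0, -1]
    - [3.5, 1.4, 1, 0, 0, 0, -1]

```text
clock: 18.8
position: [0.4885, -0.0493, 0.1399]
tool_rot: [-3.141, 0.0, 1.576]
force: [-0.5, -0.4, -0.1]
grip_width: 0.0236
finger_force: 40.2
```

```bash
python3 chk.py w6
```

```text
[ 0.48850369 -0.04931837  0.1398645 ] [-3.14073535e+00  2.97293527e-04  1.57556322e+00]
```

View pics/w6.png

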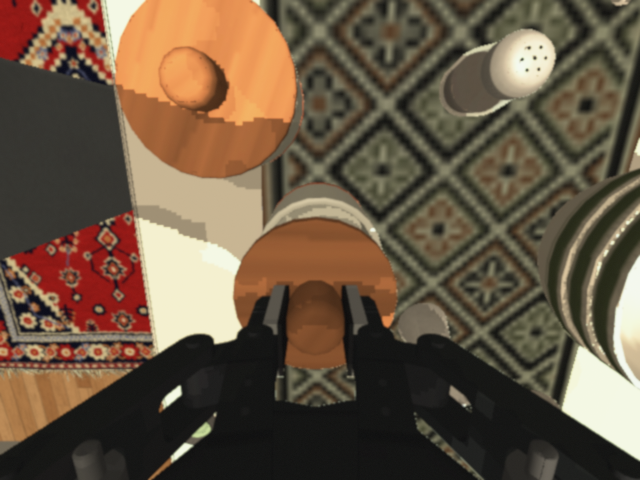

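The large lid at (316,290) is over its canister (325,205). I'll shift about 2 mm in x and lower.

play_rows:
  motion:
    - [0, 0.2, 1, 0, 0, 0, -1]
    - [0, 0.2, 2, 0, 0, 0, -1]
    - [0, 0.2, 2.9, 0, 0, 0, -1]
    - [0, 0.2, 2.9, 0, 0, 0, -1]
    - [0, 0.2, 2.9, 0, 0, 0, -1]

```text
clock: 19.35
position: [0.491, -0.0486, 0.1109]
tool_rot: [-3.141, 0.0, 1.576]
force: [-0.4, 0.1, -1.4]
grip_width: 0.024
finger_force: 40.2
```

play_rows:
  motion:
    - [0, 0, 0.5, 0, 0, 0, -1]
    - [0, 0, 1, 0, 0, 0, -1]
    - [0, 0, 1.4, 0, 0, 0, -1]
    - [0, 0, 1.7, 0, 0, 0, -1]
    - [0, 0, 1.7, 0, 0, 0, -1]

```text
clock: 19.85
position: [0.491, -0.0484, 0.0938]
tool_rot: [-3.141, 0.0, 1.577]
force: [-0.6, 0.5, -1.8]
grip_width: 0.0239
finger_force: 40.2
```

play_rows:
  motion:
    - [0, 0, 0.05, 0, 0, 0, -1]
    - [0, 0, 0.05, 0, 0, 0, 0.2]
    - [0, 0, 0.05, 0, 0, 0, 0.2]
    - [0, 0, 0.05, 0, 0, 0, 0.2]
    - [0, 0, -0.5, 0, 0, 0, 0.2]

```text
clock: 20.35
position: [0.491, -0.0484, 0.0991]
tool_rot: [-3.141, 0.0, 1.577]
force: [0.2, -0.4, -0.2]
grip_width: 0.051
finger_force: 0.0
```

play_rows:
  motion:
    - [0, 0, -4, 0, 0, 0, 0.2]
    - [0, 0, -8, 0, 0, 0, 0.2]
    - [-4, 0, -11, 0, 0, 0, 0.2]
    - [-9, 0, -13, 0, 0, 0, 0.2]
    - [-13.5, 0, -13, 0, 0, 0, 0.2]

```text
clock: 20.85
position: [0.493, -0.1847, 0.2323]
tool_rot: [3.137, 0.0, 1.579]
force: [0.5, 0.5, -0.8]
grip_width: 0.0512
finger_force: 0.0
```

play_rows:
  motion:
    - [-2, 0, 0, 0, 0, 0, 0.2]
    - [-4, 0, 0, 0, 0, 0, 0.2]
    - [-4, 0, 0, 0, 0, 0, 0.2]
    - [-4, 0, 0, 0, 0, 0, 0.2]
    - [-4, 0, 0, 0, 0, 0, 0.2]

```text
clock: 21.35
position: [0.4924, -0.2225, 0.2293]
tool_rot: [-3.142, -0.0, 1.578]
force: [-0.7, 0.1, -0.0]
grip_width: 0.051
finger_force: 0.0
```

```bash
for i in 1 2; do python3 lidchk.py .490 .15 .062 .029; python3 lidchk.py .399 -.338 .070 .035;python3 lidchk.py .491 -.049 .078 .041;python3 lidchk.py .431 .051 .086 .047; done
python3 -c "
from workcell import viewer;import cv2
p,d=viewer.grab_frame('scene');cv2.imwrite('pics/s5.png',cv2.resize(p[170:410,220:460,::-1],(600,600)))"
```

```text
293 slope,z [0.01209904 0.03830911 0.07021326] expected 0.07 ctr [0.49027326 0.15052643 0.07023673]
knob 113 [0.48999311 0.15065776 0.09976674] [ 0.4923905  -0.22243021  0.22930914]
0 slope,z [0. 0. 0.] expected 0.07800000000000001 ctr [nan nan nan]
knob 0  [ 0.49243596 -0.22247061  0.22934506]
848 slope,z [ 0.01173579 -0.01531036  0.08666991] expected 0.086 ctr [ 0.49026572 -0.04947877  0.08666863]
knob 114 [ 0.49090803 -0.04971883  0.11529601] [ 0.49240683 -0.22261392  0.22931882]
1192 slope,z [ 0.00230433 -0.00244877  0.09507714] expected 0.094 ctr [0.43155004 0.05066501 0.09507923]
knob 116 [0.43126583 0.0511306  0.12440872] [ 0.49237004 -0.22273067  0.22930078]
293 slope,z [0.01397028 0.02715974 0.07041925] expected 0.07 ctr [0.49030557 0.15092714 0.0704487 ]
knob 112 [0.48977539 0.15009786 0.09984139] [ 0.49236994 -0.22285477  0.22929631]
0 slope,z [0. 0. 0.] expected 0.07800000000000001 ctr [nan nan nan]
knob 0  [ 0.49231231 -0.22302475  0.22927183]
847 slope,z [ 0.01080578 -0.00646449  0.08682512] expected 0.086 ctr [ 0.49025231 -0.04944599  0.08681992]
knob 117 [ 0.49074378 -0.04957632  0.11613128] [ 0.49232656 -0.22308445  0.22925349]
1194 slope,z [ 0.00018668 -0.00540077  0.09501092] expected 0.094 ctr [0.4313938  0.05064651 0.0950129 ]
knob 117 [0.43133663 0.05111722 0.12419611] [ 0.49229141 -0.2231968   0.22926646]lidchk.py:7: RuntimeWarning: Mean of empty slice.
  A=np.c_[W[q][:,0]-x,W[q][:,1]-y,np.ones(q.sum())];print(q.sum(),'slope,z',np.linalg.lstsq(A,W[q][:,2],rcond=None)[0],'expected',H+.008,'ctr',W[q].mean(0))
  ret = um.true_divide(
lidchk.py:7: RuntimeWarning: Mean of empty slice.
  A=np.c_[W[q][:,0]-x,W[q][:,1]-y,np.ones(q.sum())];print(q.sum(),'slope,z',np.linalg.lstsq(A,W[q][:,2],rcond=None)[0],'expected',H+.008,'ctr',W[q].mean(0))
  ret = um.true_divide(
```

View pics/s5.png

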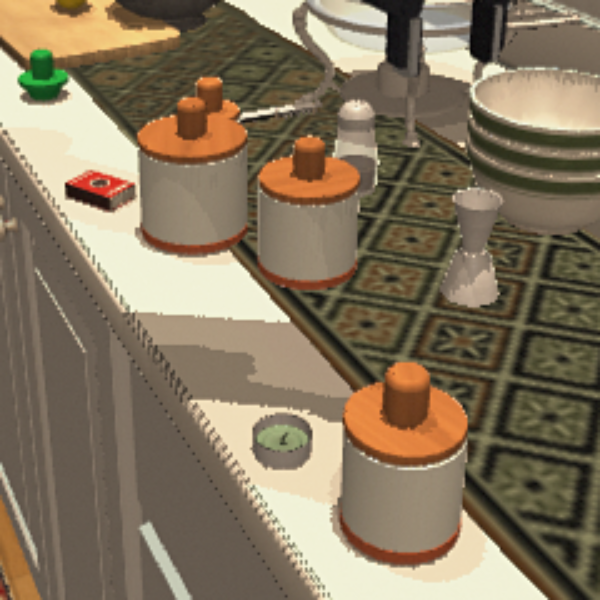

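All four lids appear seated. I'll move the arm aside for one tighter level check of medium and small.

play_rows:
  motion:
    - [4.5, 0, 0, 0, 0, 0, 0.2]
    - [9, 0, 0, 0, 0, 0, 0.2]
    - [13.5, 0, 0, 0, 0, 0, 0.2]
    - [18, 0, 0, 0, 0, 0, 0.2]
    - [20, 0, 0, 0, 0, 0, 0.2]

```text
clock: 22.3
position: [0.4909, -0.0194, 0.2292]
tool_rot: [-3.141, -0.001, 1.581]
force: [1.3, -1.1, 0.1]
grip_width: 0.0513
finger_force: 0.0
```

```bash
python3 - <<'E'
from h import *
from workcell import viewer
c=viewer.camera_info('top')
d=np.median([viewer.grab_frame('top')[1] for _ in range(7)],0);W=world(c,d)
for n,x,y,H,R in(('s',.490,.1505,.062,.029),('m',.399,-.338,.07,.035)):
    r=np.hypot(W[...,0]-x,W[...,1]-y);q=(r<R-.003)&(r>.02)&(abs(W[...,2]-H-.008)<.006)
    A=np.c_[W[q][:,0]-x,W[q][:,1]-y,np.ones(q.sum())];print(n,q.sum(),np.linalg.lstsq(A,W[q][:,2],rcond=None)[0])
E
```

```text
s 179 [-0.00436359 -0.00119872  0.07120913]
m 401 [-0.00135267 -0.00588134  0.07908613]
```

All four lids are level and home, with the same 1 mm camera offset on each as on the table.

```bash
python3 -c "
from workcell import bot;print(bot.job_done())"
```

```text
the job is handed in; nothing more can be done
None
```

All four canisters are closed with the lid of their own size and the job is handed in: camera depth shows each lid level and fully seated, and I did not touch the salt shaker, jigger or green look-alike; the medium lid met a brief 40 N wrist force going on.

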